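Put a steel test pellet under the microscope with tongs and hang the tongs up

TASK

Take the tongs from their rest and, holding the specimen with the tongs only, carry the slim round steel pellet from the tray onto the middle of the small round stage under the microscope lens and leave it standing there upright. Then hang the tongs by their eye on the peg of the hook stand. Do not knock the microscope's lens, column or ring light, and leave the tray's other two specimens where they stand.

Things in the scene. Friction and masses are not known exactly. Their poses are not given: they have to be found in the camera images.
- tongs: Spring tongs of bare steel, 252 mm long, 66 g. Origin on the long axis midway between the two black rubber grip sleeves; x along the tongs to the tips, y the direction in which the arms open and close, z up as it lies in the rest. Arms 10 mm high, pivoted 100 mm behind the origin, 11 mm either side; they spring open by themselves. Balance point within 10 mm of the origin
- tongs_grip (a point): same point as the tongs' origin: where to squeeze. Sleeves 44 mm long, 14 mm high, 43 mm over their outsides when free. Squeezing the sleeves closes the jaws 1.9 times as far: sleeves at 30 mm = jaws parallel, 14 mm apart. Sleeves push back with about 7 N each at 41 mm (so a light hold keeps the jaws open) and 11 N at 30 mm
- tongs_tip (a point): point midway between the centres of the two jaw pads, 90 mm ahead of the tongs' origin on their long axis. Jaw pads 16 mm long, 12 mm high; free, the jaws stand 38 mm apart inside, 50 mm outside
- tongs_eye (a point): centre of the eye at the tongs' rear end, 131 mm behind their origin. The eye is a square of 5 mm wire standing on its corner, clear hole 22 mm between opposite sides; one corner points to the rear, so the peg beds into that corner (10 mm behind this point) as the tongs hang; the hole's axis is the tongs' y
- rest: grey plastic rest, fixed. The tongs lie level in its two forks, 60 mm (tongs' axis) above the table, tips towards its +x. Base 170 x 56 x 8 mm; forks 75 mm behind and 60 mm ahead of the origin (8 mm thick, prongs up to z = 65 mm). Origin under the tongs' origin, on the table
- tray: low aluminium tray with a black rubber floor, fixed, 90 (x) x 160 (y) x 12 mm, floor 6 mm high. Three bare-steel specimens stand in it in a row along its y, about 50 mm apart, in any order. Origin under its centre, on the table
- pellet: the specimen to move: slim round upright steel cylinder, diameter 14 mm, height 22 mm, 27 g. Origin at the centre of its underside, z up its axis
- block: another specimen: upright square steel block 14 x 14 x 22 mm. Origin at the centre of its underside
- slug: another specimen: flat wide round steel slug, diameter 28 mm, height 12 mm. Origin at the centre of its underside
- scope: video microscope, fixed. Origin on the table straight below the lens; +x points to its rear, the open front faces its -x. Black base 25 mm high, from 70 mm before to 150 mm behind the origin, 160 mm wide
- stage_top (a point): centre of the top of the round aluminium stage, diameter 40 mm, 60 mm above the table, on the lens axis
- scope_head: upper part of the microscope, frame as scope: black disc-shaped ring light, diameter 110 mm, around the lens axis, underside 68 mm above the stage top; steel lens (diameter 36) down to 61 mm above the stage top; black tube of radius 27 mm up to z = 385 mm, knob at +y; column of radius 14 mm at x = 125, y = -55 mm, with an arm to the tube at z = 245 to 295 mm
- hook: hook stand, fixed: steel post of radius 7 mm and 252 mm high, on a round foot of radius 35 mm. Origin under the post, on the table; its peg points along +y
- peg_root (a point): on the peg's axis where it leaves the post's axis, 245 mm above the table. The peg is a steel rod of diameter 7 mm
- peg_tip (a point): free end of the peg (a ball of diameter 10 mm), 80 mm from the root along the peg, which rises 12 degrees towards this end

How it is judged:
By the outcome, as a careful person would: the job done as asked, in the order asked, and still so for the second after the job is handed in, with the robot touching nothing.
It also fails if it takes over 67 s, if anything falls off the work surface, if the arm or the gripper's body presses on something with over 40 N, if the wrist force passes 120 N, or if a joint passes its speed limit or range.

ROBOT

A 6-joint arm with a two-finger parallel gripper is mounted at the origin on the work surface. World frame = base frame: x ahead of the robot, y to its left, z up, the work surface at z = 0. Lengths are in mm, angles in degrees, forces in N, time in s.
With the tool pointing down it reaches from about 300 to 850 mm from the base axis. Payload 4.2 kg.
Tool frame: the origin (TCP) lies midway between the tips of the shut fingers; the grasp point (between the pads) lies 19 mm behind it (env.hold_point_z is the z of the grasp point in the tool frame, in mm); z points along the fingers, y is the direction in which the jaws open and shut (so a half turn about z gives the same grasp; the last joint's range is limited). The gripper opens to 91 mm and grips with 3 to 60 N. Pads are 32 mm wide; open, the fingers measure 118 mm over their backs; the gripper's body (76 mm by 178 mm) begins 60 mm behind the grasp point.
Start: joints at [61.879, 18.312, 89.639, -0, 72.044, -1.146], TCP at [260.825, 512.459, 213.976] pointing down, gripper open.
Joint ranges: [-177.97, 177.97], [-48.28, 115.42], [12.27, 149.76], [-77.06, 257.06], [2.81, 150.46], [-146.56, 146.56]. Speed limits (degrees/s): [147.25, 147.25, 180, 180, 180, 180].

INTERFACE

Orientations are given as [roll, pitch, yaw] about the fixed x, y, z axes, in that order (R = Rz(yaw) Ry(pitch) Rx(roll)).
In Python, from workcell import env, grab_frame, camera_params, spotter gives the robot as it stands. The module is installed in compiled form; this text tells all that it offers.
- The arm moves only by the shell command python3 -m jog 'ROWS' [FORCE]. ROWS is text: rows parted by semicolons, each of 7 numbers parted by spaces: the turn, a rotation vector about the world's x, y, z in units of 5 degrees (1.0 is 5 degrees), then the shift along the world's x, y, z in units of 25 mm (1.0 is 25 mm), then the opening, from 0 (shut) to 1 (fully open). A call has 1 to 5 rows; each row is the pose to reach, as a shift and turn from the pose commanded when the call began; what a row does not reach only later rows make up. A row lasts 1/8 s, in which the tool goes at most 62.5 mm and 10.7 degrees, less where a joint would pass 70% of its speed; a pose out of reach is approached as far as the arm can. A call with a gripper value outside its range is refused whole. The fingers move at their own pace and stop on an object; FORCE is the grip in N (left out, the last holds). Time passes only in rows, so rows that repeat a pose let the fingers close. It gives the time, the measured TCP pose, the force and the opening at its end, in the units of the state.
- env.state(): the state, without advancing time (a new reading comes with each control period).
- grab_frame(name): name is "scene" or "top"; returns the picture (400x640x3 uint8, red, green, blue); there is no depth.
- camera_params(name): a dict with "K" (3x3 intrinsics, pixels), "rvec" (rotation vector, rad) and "tvec" (3), from world to camera coordinates, as OpenCV has them. Camera axes: x right, y down, z forward; pixel columns grow to the right and rows downward; lengths in mm; the calibration is good to about 2 mm. A picture is of the moment at which its call begins. camera_params takes no time and is no camera call.
- env.job_done(): hands the job in, once; it reports no verdict.
Trained networks look in the newest picture that a camera, given by its name, has taken for a name from the list of things; names that differ only in an ending like _2 or _b are one class to them, and where a whole thing is asked for, a point or a joint stands for the part that bears it (a point fixed in the world has none). Each returns a list of dicts, best first, with "conf" (0 to 1); they miss things now and then, are a little off and sometimes report something else, mostly with a low value. They report only what shows in the picture. A call takes as long as a camera call.
- spotter.look_for(query, camera): "box" ([left, top, width, height] in pixels, round what is visible of it).
- spotter.trace(query, camera): "region" (400x640 bool, what is visible of it) and "box" ([left, top, width, height] in pixels, round what is visible of it).
The state is a dict: "time_s": time; "qpos": joint angles; "qvel": joint speeds; "effort": joint torques, N m; "ee_pos": TCP position; "ee_rot": TCP orientation; "force": force on the tool from outside, world axes, zero at the start; "torque": the same for the moment, N m; "gripper_width": finger opening in mm.
Only numpy, scipy, OpenCV 4.12 (cv2) and the standard library are available. Lean on these libraries where they do the work, as an engineer would, in place of code of your own. Each camera call takes 0.05 s, during which the arm holds its last target. There are 200 camera calls.

## Working session

There is one attempt and no reset: what is moved stays moved. The work goes in short steps, Python scripts to look and compute and a shell command to move; the robot and the scene stay as the last step left them, time stands still between calls to the robot, and variables do not carry over. Pictures are saved under pics/ and viewed, about 8 in all and at most 12, crops included, and the job is handed in when it is done.

```bash
mkdir -p pics
python3 - <<'E'
from workcell import env, grab_frame, camera_params, spotter
import cv2, numpy as np
for c in("scene","top"):
    cv2.imwrite(f"pics/{c}0.png",cv2.cvtColor(grab_frame(c),cv2.COLOR_RGB2BGR))
    p=camera_params(c);print(c,{k:np.round(v,3).tolist() for k,v in p.items()})
    R=cv2.Rodrigues(np.array(p['rvec'],float))[0];print(-R.T@np.array(p['tvec']).ravel())
    for q in("tongs","rest","tray","pellet","block","slug","scope","scope_head","hook"):
        print(q,[(np.round(d['box']).tolist(),round(d['conf'],2)) for d in spotter.look_for(q,c)][:3])
print(env.state(),env.hold_point_z)
E
```

```text
scene {'K': [[369.848, 0.0, 318.872], [0.0, 369.848, 199.04], [0.0, 0.0, 1.0]], 'rvec': [1.917, 1.621, -0.633], 'tvec': [-127.711, -254.434, 1404.508]}
[1138.55819127  -53.37717125  868.63465807]
tongs [([212.0, 208.0, 86.0, 16.0], 0.77)]
rest [([233.0, 210.0, 55.0, 22.0], 0.79), ([333.0, 138.0, 100.0, 148.0], 0.62)]
tray [([181.0, 250.0, 52.0, 57.0], 0.98), ([421.0, 140.0, 29.0, 98.0], 0.23)]
pellet [([218.0, 208.0, 78.0, 14.0], 0.21)]
block [([201.0, 270.0, 7.0, 9.0], 0.51), ([320.0, 140.0, 114.0, 149.0], 0.35)]
slug [([192.0, 285.0, 9.0, 13.0], 0.57)]
scope [([320.0, 138.0, 112.0, 155.0], 0.91)]
scope_head [([333.0, 138.0, 100.0, 153.0], 0.96), ([208.0, 210.0, 88.0, 17.0], 0.21)]
hook [([421.0, 141.0, 27.0, 96.0], 0.69), ([212.0, 208.0, 84.0, 20.0], 0.48)]
top {'K': [[406.523, 0.0, 319.811], [0.0, 406.523, 195.108], [0.0, 0.0, 1.0]], 'rvec': [2.084, -2.126, 0.249], 'tvec': [38.682, 554.637, 1188.294]}
[ 274.03601995   40.871114   1282.33985752]
tongs [([333.0, 219.0, 83.0, 24.0], 0.73)]
rest [([338.0, 222.0, 53.0, 26.0], 0.8)]
tray [([391.0, 164.0, 34.0, 49.0], 0.97)]
pellet []
bl
[... 282 characters left out ...]
ook [([188.0, 190.0, 38.0, 37.0], 0.85)]
{'time_s': 1.0, 'qpos': array([ 6.18783862e+01,  1.83114686e+01,  8.96387820e+01,  8.89411217e-04,
        7.20443857e+01, -1.14682985e+00]), 'qvel': array([-0.11979426, -0.14053257, -0.02942412, -0.04055811,  0.05751586,
        0.03905923]), 'effort': array([ 1.15071165e-03, -4.12357736e+01, -2.32240480e+01,  7.28835049e-02,
        3.75832070e-02, -8.95241854e-07]), 'ee_pos': array([260.82947277, 512.45580087, 213.98173435]), 'ee_rot': array([ 1.79994620e+02, -7.38596751e-04,  1.53024942e+02]), 'force': array([-0.52056105,  0.87372495, -0.44286043]), 'torque': array([ 0.00261977, -0.08860115,  0.00564401]), 'gripper_width': 91.31897803260016} -18.8
```

Run:
```python
import cv2
a=cv2.imread("pics/scene0.png")[130:320,170:470]; b=cv2.imread("pics/top0.png")[95:260,170:440]
cv2.imwrite("pics/a.png",cv2.resize(a,None,fx=2.66,fy=2.66,interpolation=cv2.INTER_CUBIC))
cv2.imwrite("pics/b.png",cv2.resize(b,None,fx=2.95,fy=2.95,interpolation=cv2.INTER_CUBIC))
```

```text
(no output)
```

View pics/a.png

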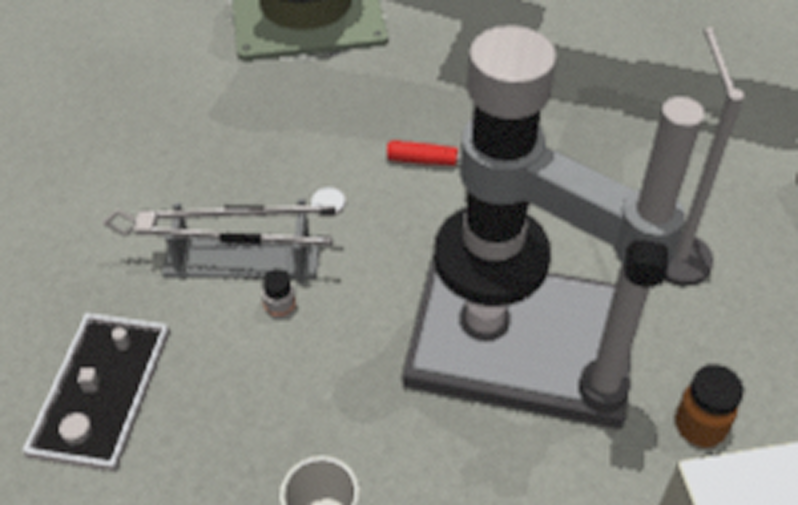

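View pics/b.png

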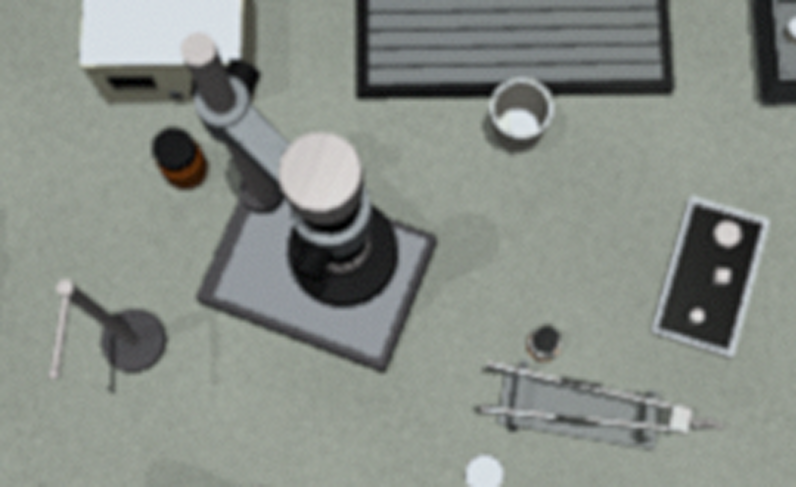

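The scene crop shows the tongs in the rest (eye near scene px (215,214), tips near (295,212–220)). The tray holds pellet, block and slug from top to bottom (pellet ~(215,256)). The scope and the hook stand are on the right. The top crop shows the same, with the pellet at ~(406,202), the peg going from (192,192) to (189,222), and the scope's front facing image right.

```bash
cat > h.py <<'E'
import cv2, numpy as np
from scipy.optimize import least_squares
from workcell import camera_params
P={c:camera_params(c) for c in("scene","top")}
def proj(c,X):
    p=P[c];return cv2.projectPoints(np.array(X,float).reshape(-1,1,3),np.array(p['rvec'],float),np.array(p['tvec'],float),np.array(p['K'],float),None)[0][:,0]
def ray(c,uv,z):
    p=P[c];R=cv2.Rodrigues(np.array(p['rvec'],float))[0];C=-R.T@np.array(p['tvec'],float).ravel()
    d=R.T@np.linalg.inv(p['K'])@[uv[0],uv[1],1];return C+d*(z-C[2])/d[2]
def crop(c,uv): return np.array(uv)/2.66+[170,130] if c=="scene" else np.array(uv)/2.95+[170,95]
def fit(obs,x0):  # obs: (cam, local xyz, px); pose x,y,yaw
    def w(x,l):
        c,s=np.cos(x[2]),np.sin(x[2]);return [x[0]+c*l[0]-s*l[1],x[1]+s*l[0]+c*l[1],l[2]]
    f=lambda x:np.concatenate([proj(c,w(x,l))[0]-uv for c,l,uv in obs])
    r=least_squares(f,x0,loss='soft_l1',x_scale=[10,10,.1]);return r.x,f(r.x).reshape(-1,2)
E
python3 - <<'E'
from h import *
np.set_printoptions(suppress=True,precision=1)
def go(name,pts):
    obs=[(c,l,crop(c,uv)) for c,l,uv in pts]
    best=None
    for y in range(0,360,45):
        x0=ray(obs[0][0],obs[0][2],obs[0][1][2])
        r=fit(obs,[x0[0],x0[1],np.radians(y)])
        e=(r[1]**2).sum()
        if best is None or e<best[0]:best=(e,)+r
    print(name,best[1][:2],np.degrees(best[1][2])%360,'\n',best[2].round(1).tolist())
T,S="top","scene"
go("tongs",[(T,(-131,0,60),(705,425)),(T,(98,22,65),(479,409)),(T,(98,-22,65),(487,368)),(T,(0,19,67),(566,421)),(T,(0,-19,67),(580,382)),
 (S,(-131,0,60),(121,223)),(S,(98,22,60),(335,211)),(S,(98,-22,60),(330,241)),(S,(0,19,67),(243,207)),(S,(0,-19,67),(240,236))])
go("scope",[(T,(-70,80,25),(383,368)),(T,(-70,-80,25),(435,238)),(T,(150,80,25),(200,298)),(T,(0,0,128),(342,250)),
 (S,(-70,-80,25),(405,380)),(S,(150,-80,25),(625,405)),(S,(0,0,128),(492,262))])
go("hook",[(T,(0,0,252),(65,287)),(T,(0,78,262),(55,374)),(T,(0,0,5),(135,340)),(S,(0,0,252),(736,95)),(S,(0,78,262),(709,32)),(S,(0,0,5),(688,260))])
for n,t,s,h in(("pellet",(697,315),(120.5,331),28),("block",(722,275),(88,373),28),("slug",(727,234),(75,425),18)):
    print(n,ray(T,crop(T,t),h),ray(S,crop(S,s),h))
E
```

```text
tongs [ 441.6 -109.9] 79.43097775904148 
 [[-0.0, -0.9], [0.5, -0.9], [0.1, -1.3], [3.5, -0.8], [0.5, 0.1], [0.2, -0.8], [0.1, -1.2], [1.0, -0.6], [0.5, -0.9], [-0.1, -1.6]]
scope [586.5 125.5] 69.06262035568346 
 [[0.8, -0.2], [0.5, -2.4], [-2.3, 0.3], [0.4, 0.7], [-0.6, -1.4], [1.9, 4.0], [0.0, -0.9]]
hook [527.2 361.7] 88.8654264249679 
 [[-0.0, -0.5], [0.0, -1.0], [-0.6, -0.5], [0.2, -1.0], [-0.0, -0.6], [-2.7, -0.9]]
pellet [ 536.4 -245.6   28. ] [ 537.8 -243.7   28. ]
block [ 580.  -275.7   28. ] [ 582.5 -274.2   28. ]
slug [ 628.6 -287.1   18. ] [ 632.2 -286.6   18. ]
```

```bash
cat > mv.py <<'E'
# usage: mv.py x y z heading pitch lean : grasp point target -> jog units from the present pose; tongs pitched tips-down
import sys, numpy as np
from scipy.spatial.transform import Rotation as Ro
from workcell import env
def toolR(h,p,L):
    tongs=Ro.from_euler('xyz',[0,p,h],degrees=True).as_matrix()
    L=np.radians(L); z=tongs@[np.sin(L),0,-np.cos(L)]; y=-tongs[:,1]; return np.c_[np.cross(y,z),y,z],tongs
def units(g,h,p,L):
    s=env.state(); R,_=toolR(h,p,L); t=np.array(g)+18.8*R[:,2]
    R0=Ro.from_euler('xyz',s['ee_rot'],degrees=True)
    rv=(Ro.from_matrix(R)*R0.inv()).as_rotvec(degrees=True)/5
    return rv,(t-s['ee_pos'])/25,t
def now(L):
    s=env.state();R=Ro.from_euler('xyz',s['ee_rot'],degrees=True).as_matrix()
    L=np.radians(L); y=-R[:,1]; g=s['ee_pos']-18.8*R[:,2]
    x=R[:,2]*np.sin(L)+R[:,0]*np.cos(L)   # tongs x
    return g,x,y,np.cross(x,y),s
if __name__=="__main__":
    a=[float(v) for v in sys.argv[1:]]
    rv,sh,t=units(a[:3],*a[3:]);print(rv.round(2),sh.round(2),"tcp",t.round(1))
E
python3 - <<'E'
from h import *
for z in (0,200,270): print(z,[ray("scene",crop("scene",p),z).round() for p in((388,152),(458,155))])
E
python3 mv.py 441.6 -109.9 140 79.4 0 30;python3 mv.py 441.6 -109.9 60 79.4 0 30
python3 -c "
from mv import *;R,_=toolR(79.4,0,30);print(R.round(2),Ro.from_euler('xyz',env.state()['ee_rot'],degrees=True).as_matrix().round(2))"
```

```text
0 [array([307.,  69.,   0.]), array([327., 152.,   0.])]
200 [array([499.,  41., 200.]), array([514., 105., 200.])]
270 [array([566.,  31., 270.]), array([579.,  88., 270.])]
[  5.76   2.84 -14.37] [  7.3  -24.52  -3.61] tcp [ 443.3 -100.7  123.7]
[  5.76   2.84 -14.37] [  7.3  -24.52  -6.81] tcp [ 443.3 -100.7   43.7]
[[ 0.16  0.98  0.09]
 [ 0.85 -0.18  0.49]
 [ 0.5  -0.   -0.87]] [[-0.89  0.45  0.  ]
 [ 0.45  0.89  0.  ]
 [ 0.    0.   -1.  ]]
```

```bash
python3 - <<'E'
from h import *
a=cv2.imread("pics/top0.png").astype(int)
m=(a[...,2]>120)&(a[...,1]<60); v,u=np.nonzero(m); print(len(u),u.min(),u.max(),v.min(),v.max())
print(proj("top",[(307,69,0),(327,152,0),(566,31,270)]))
E
python3 -m jog '0 0 0 0 0 0 1'; python3 -m jog '0 0 -2 0 -2.5 0 1;0 0 -4 0 -5 0 1;0 0 -6 0 -7.5 0 1;0 0 -8 0 -10 0 1;0 0 -10 0 -12.5 0 1'; python3 mv.py 441.6 -109.9 140 79.4 0 30; python3 -c "
from workcell import env;print(env.state()['qpos'].round(1))"
```

```text
317 282 473 196 278
[[307.91688865 278.21471562]
 [281.04596273 272.20366892]
 [318.8250278  173.12480133]]
time_s: 1.12
ee_pos: [260.8, 512.4, 214.0]
ee_rot: [180.0, 0.0, 153.0]
force: [-0.0, -0.3, -0.3]
gripper_width: 90.8
time_s: 1.75
ee_pos: [260.6, 198.2, 214.1]
ee_rot: [179.9, 0.0, 102.8]
force: [1.2, -0.2, 0.8]
gripper_width: 91.1
[ 6.04  0.13 -4.56] [  7.31 -11.96  -3.62] tcp [ 443.3 -100.7  123.7]
[ 35.3  -4.9 116.9  -0.   67.8  22.5]
```

```bash
python3 -m jog '1 0 -1 1 -2.5 0 1;2 0 -2 2.2 -5 0 1;3 0 -3 4 -7.5 0 1;4.5 0 -4 5.8 -10 -1.5 1;6.04 0.13 -4.56 7.3 -12 -3 1'; python3 -m jog '0 0 0 0 0 0 1;0 0 0 0 0 0 1';  python3 mv.py 441.6 -109.9 60 79.4 0 30
python3 - <<'E'
from h import *
from workcell import env,grab_frame,spotter
print(env.state()['qpos'].round(1))
for c in("scene","top"):
    g=grab_frame(c); cv2.imwrite(f"pics/{c}1.png",cv2.cvtColor(g,cv2.COLOR_RGB2BGR))
a=cv2.imread("pics/scene1.png")[110:330,130:450];b=cv2.imread("pics/top1.png")[120:270,270:450]
a=cv2.resize(a,(800,550),interpolation=3);cv2.imwrite("pics/c.png",a)
E
```

```text
time_s: 2.38
ee_pos: [388.1, -18.4, 179.7]
ee_rot: [179.4, -30.2, 79.8]
force: [2.0, 1.2, 0.4]
gripper_width: 91.2
time_s: 2.62
ee_pos: [385.6, -17.0, 177.6]
ee_rot: [-179.9, -30.0, 79.5]
force: [0.3, 0.7, 0.1]
gripper_width: 91.1
[-0.01 -0.01 -0.03] [ 2.31 -3.35 -5.36] tcp [ 443.3 -100.7   43.7]
[-28.8   7.  118.   30.7  68.5 -33.2]
```

View pics/c.png

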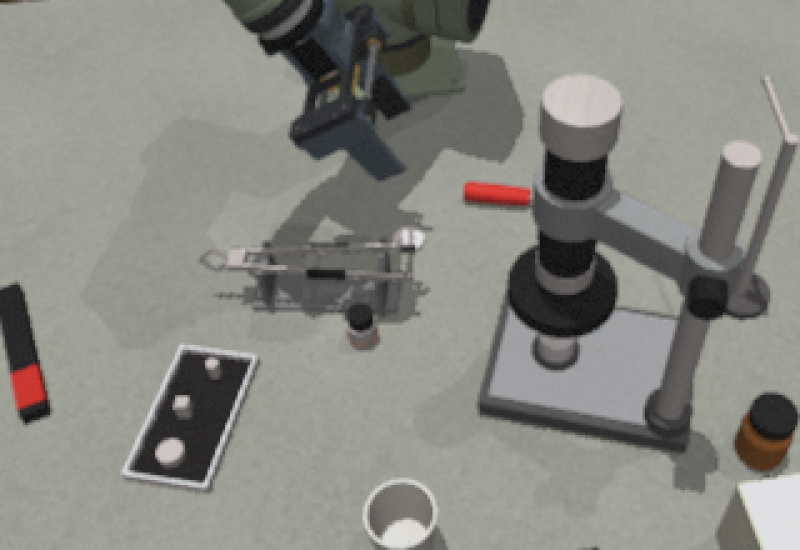

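Run:
```python
from h import *
print([ray("top",crop("top",p),z).round() for p,z in(((545,335),35),((543,357),0))],ray("scene",crop("scene",(277,280)),35).round(),ray("scene",crop("scene",(281,312)),0).round())
from mv import *
x=np.array([.183,.983]);y=np.array([-.983,.183])
for p in((487,-95),): d=np.array(p)-[441.6,-110];print(d@x,d@y)
# tongs midpoints from each cam
for c,z,ps in(("top",67,((566,421),(580,382))),("top",65,((479,409),(487,368))),("top",62,((705,425),)),("scene",67,((243,207),(240,236))),("scene",60,((335,211),(330,241))),("scene",60,((121,223),))):
    print(c,z,np.mean([ray(c,crop(c,p),z) for p in ps],0).round(1))
```

```text
[array([516., -81.,  35.]), array([499., -82.,   0.])] [506. -81.  35.] [522. -81.   0.]
23.053199999999997 -41.88319999999998
top 67 [ 440.7 -103.9   67. ]
top 65 [456.2 -12.6  65. ]
top 62 [ 414.5 -238.1   62. ]
scene 67 [ 446.  -110.7   67. ]
scene 60 [462.7 -15.6  60. ]
scene 60 [ 420.5 -239.    60. ]
```

```bash
python3 -m jog '0 0 0 1.2 -1.7 0 0.7;0 0 0 2.35 -3.35 0 0.7;0 0 0 2.35 -3.35 -1.5 0.7;0 0 0 2.35 -3.35 -3 0.7;0 0 0 2.35 -3.35 -3 0.7';  python3 -m jog '0 0 0 0 0 -1 0.7;0 0 0 0 0 -1.7 0.7;0 0 0 0 0 -2.36 0.7;0 0 0 0 0 -2.36 0.7'; python3 mv.py 442.5 -109.5 60 79.4 0 30
```

```text
time_s: 3.35
ee_pos: [443.6, -96.7, 103.0]
ee_rot: [-179.9, -30.1, 80.0]
force: [-0.8, 0.3, 0.4]
gripper_width: 63.7
time_s: 3.85
ee_pos: [444.3, -99.6, 43.6]
ee_rot: [-180.0, -30.0, 79.7]
force: [-0.9, 0.0, -0.7]
gripper_width: 63.8
[-0.01 -0.   -0.06] [-0.   -0.03  0.  ] tcp [ 444.2 -100.3   43.7]
```

```bash
python3 -m jog '0 0 0 0 0 0 0.44;0 0 0 0 0 0 0.44;0 0 0 0 0 0 0.44' 20; python3 -m jog '0 0 0 0 0 0.5 0.44;0 0 0 0 0 1 0.44;0 0 0 0 0 2 0.44;0 0 0 0 0 3 0.44;0 0 0 0 0 3 0.44'
python3 - <<'E'
from h import *
from workcell import env,grab_frame,spotter
from mv import now
from h import *
for c in("scene","top"):
    g=grab_frame(c); cv2.imwrite(f"pics/{c}2.png",cv2.cvtColor(g,cv2.COLOR_RGB2BGR))
g,x,y,z,s=now(30);print(g,x,s['qpos'].round(1),s['gripper_width'])
for c in("scene","top"):print(c,proj(c,[g+d*x for d in(-131,90)]).round(1))
a=cv2.imread("pics/scene2.png")[140:260,180:330];b=cv2.imread("pics/top2.png")[180:280,300:450]
cv2.imwrite("pics/d.png",np.vstack([cv2.resize(a,None,fx=3.3,fy=2.75),cv2.resize(b,None,fx=3.3,fy=2.7)]))
E
```

```text
time_s: 4.22
ee_pos: [444.6, -100.3, 44.5]
ee_rot: [179.9, -30.0, 79.7]
force: [-1.1, -0.1, 2.0]
gripper_width: 40.5
time_s: 4.85
ee_pos: [445.8, -101.1, 120.9]
ee_rot: [179.6, -29.9, 79.9]
force: [0.6, 0.7, -0.7]
gripper_width: 40.2
[ 442.75524485 -109.57847807  135.34648612] [ 1.79258169e-01  9.83801909e-01 -5.58954867e-04] [-34.   18.9 111.7  30.2  65.6 -40.3] 40.50046950190285
scene [[209.8 195.6]
 [291.3 196.2]]
top [[414.7 234.3]
 [337.6 222. ]]
```

View pics/d.png

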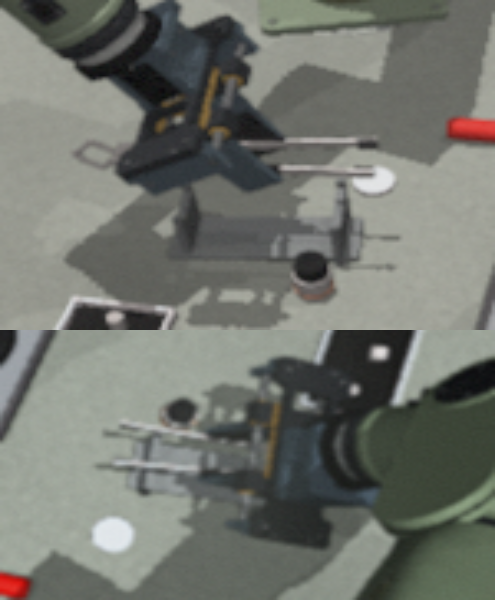

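```bash
python3 mv.py 521.4 -327.7 94 79.4 20 30
```

```text
[-3.92  0.74 -0.06] [ 3.1  -8.97 -1.74] tcp [ 522.  -324.5   75.5]
```

```bash
python3 -m jog '-0.6 0.1 0 0.5 -1.5 0 0.44;-1.3 0.3 0 1 -3 0 0.44;-2 0.4 0 1.6 -5 0 0.44;-3 0.6 0 2.4 -7 -0.8 0.44;-3.92 0.74 0 3.1 -8.97 -1.74 0.44'; python3 -m jog '0 0 0 0 0 0 0.44;0 0 0 0 0 0 0.44'; python3 mv.py 521.4 -327.7 94 79.4 20 30; python3 -c "
from workcell import env;print(env.state()['qpos'].round(1))"
```

```text
time_s: 5.58
ee_pos: [522.6, -326.0, 74.2]
ee_rot: [-179.9, -9.9, 79.7]
force: [0.0, -0.2, -0.0]
gripper_width: 40.1
time_s: 5.82
ee_pos: [521.2, -323.5, 74.4]
ee_rot: [-179.8, -10.2, 79.6]
force: [0.5, -0.6, -0.5]
gripper_width: 40.7
[-0.05 -0.04 -0.05] [ 0.03 -0.04  0.04] tcp [ 522.  -324.5   75.5]
[-37.8  30.5  92.   10.1  62.8 -32.4]
```

```bash
cat > snap.py <<'E'
import sys
from h import *
from workcell import grab_frame
from mv import now
def snap(name,center,pts,w=(50,40),k=8):
    out=[]
    for c in("scene","top"):
        g=cv2.cvtColor(grab_frame(c),cv2.COLOR_RGB2BGR); cv2.imwrite(f"pics/{name}_{c}.png",g)
        u,v=proj(c,[center])[0].astype(int); u0,v0=max(0,u-w[0]),max(0,v-w[1]//1)
        a=cv2.resize(g[v0:v0+2*w[1],u0:u0+2*w[0]],None,fx=k,fy=k,interpolation=3)
        for i,q in enumerate(proj(c,pts)):
            p=((q-[u0,v0]+.5)*k).astype(int); cv2.circle(a,tuple(map(int,p)),3,[(0,0,255),(0,255,0),(255,0,0),(0,255,255)][i%4],-1)
        out.append(a); print(c,"origin",u0,v0,"k",k,proj(c,pts).round(1).tolist())
    cv2.imwrite(f"pics/{name}.png",np.hstack(out))
E
python3 - <<'E'
from snap import *
g,x,y,z,s=now(30); print(g.round(1),(g+90*x).round(1))
snap("e",(537,-244,45),[g+98*x,g+98*x+20*y,g+98*x-20*y,(537,-244.5,28)],w=(25,30),k=8)
E
```

```text
[ 520.7 -326.8   92.9] [ 535.8 -243.4   62.4]
scene origin 188 220 k 8 [[215.7, 247.1], [217.2, 240.9], [214.1, 253.5], [215.0, 254.2]]
top origin 381 170 k 8 [[405.3, 199.5], [404.6, 205.7], [406.1, 193.2], [405.9, 201.6]]
```

View pics/e.png

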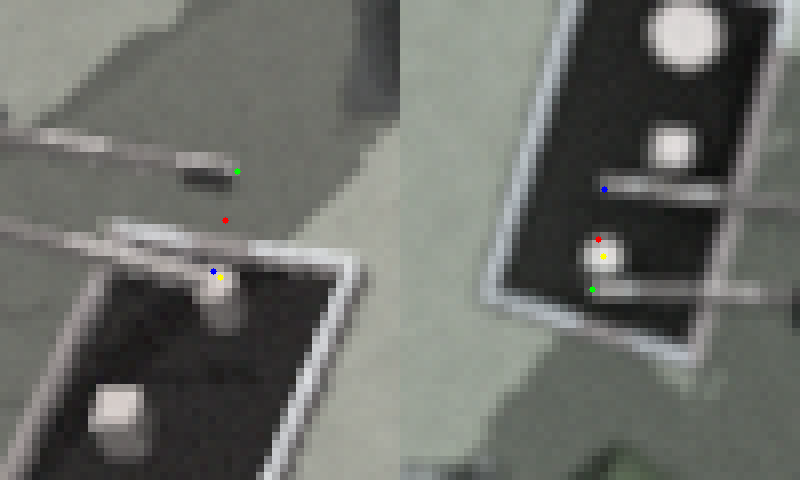

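The tips land within 1 px of the prediction in both views (scene ~(216,247), top ~(405,199)). The pellet top sits at scene ~(215,254) and top ~(406,201), between the open jaws. I'll go straight down and squeeze.

```bash
python3 -m jog '0 0 0 0.05 -0.06 -0.6 0.44;0 0 0 0.05 -0.06 -1.2 0.44;0 0 0 0.05 -0.06 -1.77 0.44;0 0 0 0.05 -0.06 -1.77 0.44'; python3 -m jog '0 0 0 0 0 0 0.34;0 0 0 0 0 0 0.31;0 0 0 0 0 0 0.26;0 0 0 0 0 0 0.26;0 0 0 0 0 0 0.26' 25
python3 - <<'E'
from mv import *
g,x,y,z,s=now(30);print((g+90*x).round(1),s['gripper_width'],s['force'])
E
```

```text
time_s: 6.42
ee_pos: [522.6, -325.4, 29.5]
ee_rot: [-179.8, -10.1, 79.6]
force: [-0.0, -0.1, -0.0]
gripper_width: 40.2
time_s: 7.05
ee_pos: [523.5, -326.2, 31.4]
ee_rot: [-180.0, -10.0, 79.7]
force: [0.2, -0.2, -1.7]
gripper_width: 30.7
[ 538.1 -246.2   19.2] 30.70786010726256 [ 0.18142655 -0.24071505 -1.66923341]
```

```bash
python3 -m jog '0 0 0 0 0 0.5 0.26;0 0 0 0 0 1.5 0.26;0 0 0 0 0 2.5 0.26;0 0 0 0 0 3.4 0.26;0 0 0 0 0 3.4 0.26' 30
python3 - <<'E'
from h import *
def draw(c,img,u0,v0,k,P,col,closed=True):
    q=((proj(c,P)-[u0,v0]+.5)*k).astype(np.int32); cv2.polylines(img,[q],closed,col,1)
X,Y,a=586.5,125.5,np.radians(69.06)
def W(l): return [(X+np.cos(a)*p[0]-np.sin(a)*p[1],Y+np.sin(a)*p[0]+np.cos(a)*p[1],p[2]) for p in l]
circ=lambda r,z:W([(r*np.cos(t),r*np.sin(t),z) for t in np.linspace(0,6.28,60)])
out=[]
for c,u0,v0,w,h in(("scene",315,190,95,110),("top",230,115,95,110)):
    g=cv2.imread(f"pics/{c}0.png"); k=4.2
    im=cv2.resize(g[v0:v0+h,u0:u0+w],None,fx=k,fy=k,interpolation=3)
    draw(c,im,u0,v0,k,circ(20,60),(0,255,0));draw(c,im,u0,v0,k,circ(55,128),(0,0,255));draw(c,im,u0,v0,k,circ(27,200),(255,0,255))
    draw(c,im,u0,v0,k,W([(-70,-80,25),(-70,80,25),(150,80,25),(150,-80,25)]),(0,255,255))
    draw(c,im,u0,v0,k,W([(-70,-80,0),(-70,80,0),(150,80,0),(150,-80,0)]),(255,255,0))
    out.append(im)
cv2.imwrite("pics/f.png",np.hstack(out))
E
```

```text
time_s: 7.68
ee_pos: [524.5, -326.9, 118.8]
ee_rot: [179.8, -9.9, 79.7]
force: [-0.0, -0.1, -0.8]
gripper_width: 30.5
```

View pics/f.png

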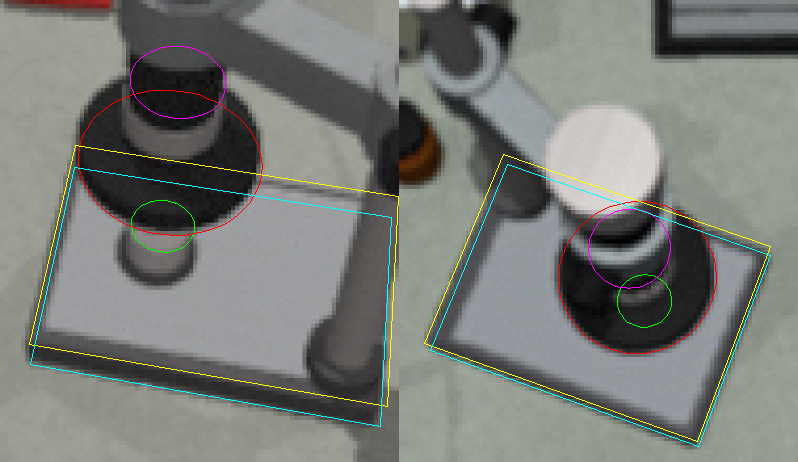

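```bash
python3 mv.py 538 -54 116 75 20 30;python3 mv.py 563.6 42.8 114 75 20 30
```

```text
[ 0.02  0.04 -0.93] [ 0.57 11.04 -0.85] tcp [538.8 -50.8  97.5]
[ 0.02  0.04 -0.93] [ 1.6  14.91 -0.93] tcp [564.4  46.   95.5]
```

```bash
python3 -m jog '0 0 0 0 1 0 0.26;0 0 -0.2 0.1 3 0 0.26;0 0 -0.4 0.3 5.2 -0.2 0.26;0 0 -0.7 0.5 7.4 -0.5 0.26;0 0 -0.93 0.57 9.5 -0.85 0.26'; python3 -m jog '0 0 0 0 0.8 0 0.26;0 0 0 0 1.5 0 0.26;0 0 0 0 1.5 0 0.26'; python3 mv.py 563.6 42.8 114 75 20 30
python3 - <<'E'
from snap import *
g,x,y,z,s=now(30); t=g+91*x; print(t.round(1),s['qpos'].round(1),s['gripper_width'])
snap("g",t,[t+[0,0,9-0],t-[0,0,13.2]],w=(25,30),k=8)
E
```

```text
time_s: 8.3
ee_pos: [537.2, -86.7, 94.1]
ee_rot: [-179.9, -10.1, 75.0]
force: [0.1, 0.4, -1.8]
gripper_width: 30.4
time_s: 8.68
ee_pos: [537.8, -51.0, 95.1]
ee_rot: [-180.0, -10.0, 75.1]
force: [1.1, -0.3, -0.8]
gripper_width: 30.9
[-0.01 -0.   -0.01] [1.06 3.88 0.02] tcp [564.4  46.   95.5]
[559.   28.5  82.5] [-12.9  21.  105.2  12.4  54.   -5.3] 30.938457106036033
scene origin 290 204 k 8 [[315.5, 232.9], [315.6, 237.9]]
top origin 294 162 k 8 [[319.5, 191.8], [319.4, 193.5]]
```

View pics/g.png

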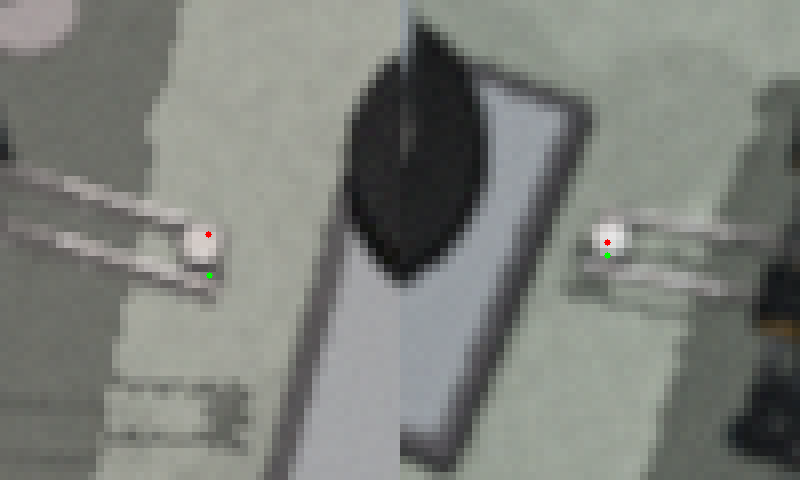

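The pellet is upright between the pads where predicted (scene ~(315,233), top ~(319,191)). I'll move in slowly and lower.

```bash
python3 -m jog '0 0 0 0.25 0.9 0 0.26;0 0 0 0.55 2 0 0.26;0 0 0 0.82 3 0 0.26;0 0 0 1 3.6 0 0.26;0 0 0 1.06 3.88 0.02 0.26'; python3 -m jog '0 0 0 0 0 -0.15 0.26;0 0 0 0 0 -0.25 0.26;0 0 0 0 0 -0.33 0.26;0 0 0 0 0 -0.33 0.26'
python3 - <<'E'
from mv import *
g,x,y,z,s=now(30);print((g+91*x).round(1),x,s['gripper_width'],s['force'])
E
```

```text
time_s: 9.4
ee_pos: [564.5, 45.7, 95.4]
ee_rot: [-180.0, -10.0, 75.0]
force: [-0.1, -0.1, -1.1]
gripper_width: 30.0
time_s: 9.9
ee_pos: [563.9, 45.6, 87.0]
ee_rot: [-179.9, -10.0, 75.0]
force: [0.1, 0.3, -1.5]
gripper_width: 30.7
[585.2 125.1  74.4] [ 0.2428493   0.90804787 -0.34128182] 30.683769915617717 [ 0.06832641  0.31930608 -1.45523351]
```

```bash
for i in 1; do python3 -m jog '0 0 0 0 0 -0.03 0.26;0 0 0 0 0 -0.03 0.26'; python3 -m jog '0 0 0 0 0 -0.03 0.26;0 0 0 0 0 -0.03 0.26'; done
python3 - <<'E'
from snap import *
g,x,y,z,s=now(30); t=g+91*x; print(t.round(1))
snap("i",(585.5,125.5,65),[t-[0,0,13.2]]+[(585.5+20*np.cos(a),125.5+20*np.sin(a),60) for a in np.arange(0,6.3,.5)],w=(25,30),k=8)
E
```

```text
time_s: 10.15
ee_pos: [564.1, 45.9, 86.5]
ee_rot: [-179.9, -10.1, 75.0]
force: [-0.7, -0.0, -1.8]
gripper_width: 30.6
time_s: 10.4
ee_pos: [564.1, 46.0, 85.7]
ee_rot: [-179.9, -10.1, 75.0]
force: [1.2, 0.3, -0.4]
gripper_width: 30.7
[585.3 125.4  73.2]
scene origin 328 211 k 8 [[353.2, 242.9], [354.9, 249.1], [358.3, 247.9], [360.3, 245.4], [360.6, 242.4], [359.1, 239.5], [356.2, 237.5], [352.6, 236.9], [349.1, 237.7], [346.6, 239.8], [345.7, 242.7], [346.6, 245.7], [349.2, 248.1], [352.8, 249.2]]
top origin 262 156 k 8 [[288.0, 186.5], [287.9, 180.2], [284.9, 181.0], [282.5, 183.2], [281.5, 186.1], [282.1, 189.2], [284.1, 191.5], [287.1, 192.7], [290.2, 192.3], [292.9, 190.5], [294.3, 187.6], [294.1, 184.6], [292.5, 181.9], [289.7, 180.4]]
```

View pics/i.png

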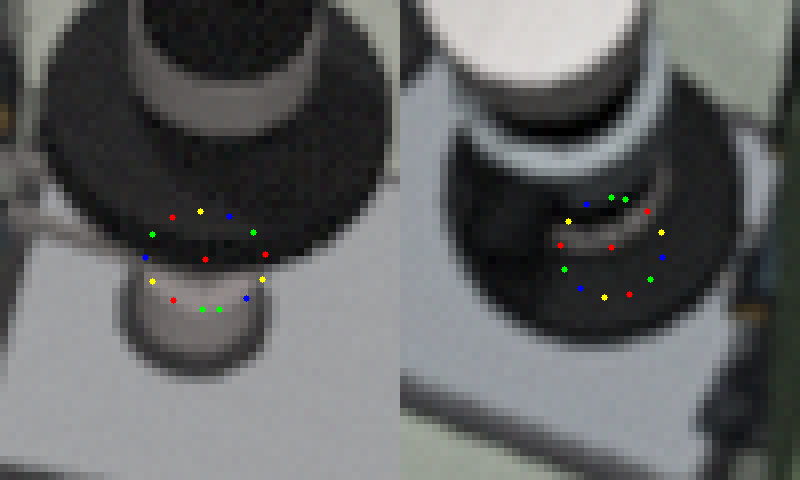

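```bash
python3 -m jog '0 0 0 0 0 -0.03 0.26;0 0 0 0 0 -0.03 0.26;0 0 0 0 0 -0.03 0.26'; python3 -m jog '0 0 0 0 0 -0.03 0.26;0 0 0 0 0 -0.03 0.26;0 0 0 0 0 -0.03 0.26'
```

```text
time_s: 10.88
ee_pos: [564.2, 45.9, 85.0]
ee_rot: [-179.9, -10.1, 75.0]
force: [-0.7, -0.4, -0.4]
gripper_width: 30.7
time_s: 11.25
ee_pos: [564.2, 45.9, 84.3]
ee_rot: [-179.9, -10.1, 75.0]
force: [-0.7, -1.2, 0.6]
gripper_width: 30.6
```

```bash
python3 -m jog '0 0 0 0 0 0 0.36;0 0 0 0 0 0 0.38;0 0 0 0 0 0 0.41;0 0 0 0 0 0 0.44;0 0 0 0 0 0 0.44' 20; python3 -m jog '0 0 0 -0.1 -0.4 0 0.44;0 0 0 -0.3 -1.1 0 0.44;0 0 0 -0.55 -2 0 0.44;0 0 0 -0.8 -3.0 0 0.44;0 0 0 -1.06 -3.95 0 0.44'; python3 -m jog '0 0 0 -0.26 -1 0 0.44;0 0 0 -0.26 -1 0 0.44'
python3 - <<'E'
from snap import *
g,x,y,z,s=now(30); t=g+90*x; print(t.round(1))
snap("j",(575,100,65),[g-131*x,g+98*x],w=(32,30),k=6)
snap("j2",g+30*x,[g-131*x,g+98*x],w=(60,40),k=5)
E
```

```text
time_s: 11.88
ee_pos: [564.1, 46.0, 84.2]
ee_rot: [-179.9, -10.1, 75.0]
force: [0.5, 0.2, -1.5]
gripper_width: 40.0
time_s: 12.5
ee_pos: [536.9, -54.7, 84.3]
ee_rot: [-179.9, -10.0, 75.0]
force: [0.1, 0.2, 0.3]
gripper_width: 40.2
time_s: 12.75
ee_pos: [530.5, -80.0, 84.3]
ee_rot: [-179.9, -10.0, 74.8]
force: [-0.1, -0.1, -0.3]
gripper_width: 40.1
[551.7  -1.5  72.1]
scene origin 311 210 k 6 [[222.2, 212.8], [306.9, 237.5]]
top origin 264 159 k 6 [[400.9, 206.7], [326.9, 195.0]]
scene origin 222 190 k 5 [[222.2, 212.8], [306.9, 237.5]]
top origin 287 158 k 5 [[400.9, 206.7], [326.9, 195.0]]
```

View pics/j.png

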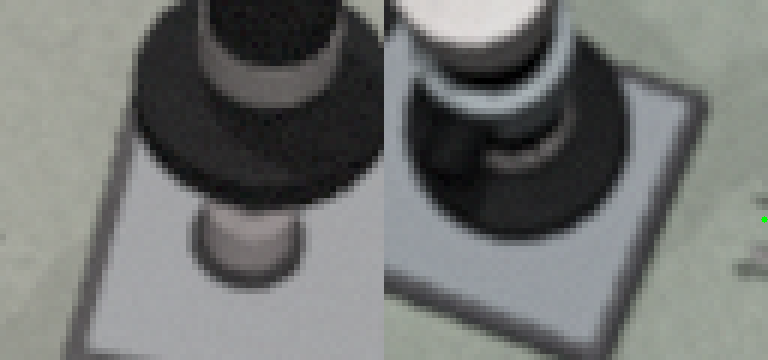

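```bash
cat > kin.py <<'E'
import numpy as np
from scipy.optimize import least_squares
from scipy.spatial.transform import Rotation as Ro
from workcell import env
from mv import toolR
D=[([61.8784,18.3115,89.6388,0,72.0444,-1.1468],[260.83,512.46,213.98],[180,0,153.02]),
([35.3,-4.9,116.9,0,67.8,22.5],[260.6,198.2,214.1],[179.9,0,102.8]),
([-28.8,7,118,30.7,68.5,-33.2],[385.6,-17,177.6],[-179.9,-30,79.5]),
([-34,18.9,111.7,30.2,65.6,-40.3],[445.8,-101.1,120.9],[179.6,-29.9,79.9]),
([-37.8,30.5,92,10.1,62.8,-32.4],[521.2,-323.5,74.4],[-179.8,-10.2,79.6]),
([-12.9,21,105.2,12.4,54,-5.3],[537.8,-51,95.1],[-180,-10,75.1])]
s=env.state();D.append((s['qpos'],s['ee_pos'],s['ee_rot']))
def R(a,q): return Ro.from_euler(a,q,degrees=True).as_matrix()
def fk(k,q,sg=1,full=False):
    a1,b,d1,l2,a3,l3,a5,d6,c6,b4=k
    A=R('z',q[0]);B=A@R('y',q[1]);C=B@R('y',q[2]);E=C@R('z',sg*q[3])@R('y',q[4]);T=E@R('z',q[5]*k6+c6)
    p1=A@[a1,b,d1];p2=p1+B@[0,0,l2];p3=p2+C@[a3,b4,l3];p4=p3+E@[a5,0,d6]
    return ([p1,p2,p3,p4],T) if full else (p4,T)
k6=1
def res(k,sg):
    o=[]
    for q,p,r in D:
        P,T=fk(k,q,sg);o+=list(P-p)+list((Ro.from_matrix(T).inv()*Ro.from_euler('xyz',r,degrees=True)).as_rotvec(degrees=True)*3)
    return np.array(o)
best=None
for sg in(1,-1):
  for k6 in(1,-1):
    for c in(0,90,180,-90):
        r=least_squares(res,[0,0,300,400,0,400,0,250,c,0],args=(sg,),loss='soft_l1')
        if best is None or r.cost<best[0]:best=(r.cost,r.x,sg,k6)
K,SG,k6=best[1],best[2],best[3]
LO=np.array([-177,-48,13,-76,3.5,-146]);HI=np.array([177,115,149,256,150,146])
def ik(g,h,p,L,q0=None):
    Rt,_=toolR(h,p,L);t=np.array(g)+18.8*Rt[:,2];sols=[]
    f=lambda q:np.r_[fk(K,q,SG)[0]-t,(Ro.from_matrix(fk(K,q,SG)[1]).inv()*Ro.from_matrix(Rt)).as_rotvec(degrees=True)*5]
    rng=np.random.default_rng(0)
    for i in range(1 if q0 is not None else 40):
        x=np.clip(q0,LO+.1,HI-.1) if q0 is not None else rng.uniform(LO,HI)
        r=least_squares(f,x,bounds=(LO,HI),x_scale=10,max_nfev=200)
        if not any(np.abs(r.x-s[1]).max()<2 for s in sols): sols.append((r.cost,r.x))
    return sorted(sols,key=lambda s:s[0])
E
python3 - <<'E'
from kin import *
np.set_printoptions(suppress=True,precision=1)
print(best[0],K,SG,k6,s['qpos'])
for h in(90,-90):
  for p in(90,75):
    th=np.radians(p)
    # eye bearing point (10 behind eye) 141 behind grip; eye centre at peg point 50 from root
    hd=np.array([0,np.sin(np.radians(h))])
    peg=np.array([527-50,362.5,255]); x=np.array([0,hd[1]*np.cos(th),-np.sin(th)]); g=peg+131*x
    print(h,p,g)
    for c,q in ik(g,h,p,30)[:4]:
        if c<5: print('  ',c,q,[v.round() for v in fk(K,q,SG,True)[0]])
E
```

```text
1.347433738950158 [  6.2  21.6 137.2 592.9  26.1 417.4   6.8 333.1  90.  -10.2] 1 1 [-15.8  21.7 106.   12.6  53.1  -8.5]
90 90 [477.  362.5 124. ]
   4.6807992033587907e-26 [ 52.2  49.7  72.4 -34.  108.3  56.9] [array([-13.,  18., 137.]), array([264., 376., 520.]), array([481., 638., 276.]), array([477., 346., 115.])]
90 75 [477.  396.4 128.5]
   2.250531154155643e-26 [ 51.5  44.9  71.7 -26.6 100.3  55.6] [array([-13.,  18., 137.]), array([248., 346., 557.]), array([481., 623., 347.]), array([477., 383., 115.])]
-90 90 [477.  362.5 124. ]
   4.197837671433623e-26 [  9.   30.  120.   81.2  60.  124.8] [array([  3.,  22., 137.]), array([295.,  69., 651.]), array([481.,  88., 276.]), array([477., 379., 115.])]
-90 75 [477.  328.6 128.5]
   1.0431183891749217e-25 [ 10.8  23.3 116.   62.6  51.5 144.9] [array([  2.,  22., 137.]), array([233.,  66., 682.]), array([483., 104., 348.]), array([477., 342., 115.])]
```

```bash
python3 - <<'E'
from kin import *
np.set_printoptions(suppress=True,precision=1,linewidth=150)
q=np.array(s['qpos'])
W=[(430,-60,260,80,20),(330,120,260,85,20),(330,300,260,89,40),(330,364,230,89,70),(370,364,170,89,90),(419.6,363.8,136.9,89,90),(468.5,362.9,257.5-131,89,90)]
from mv import now
g=now(30)[0];prev=np.r_[g,75,20]
for w in W:
    for t in np.linspace(0,1,6)[1:]:
        c=prev+(np.array(w)-prev)*t; r=ik(c[:3],c[3],c[4],30,q)[0]
        if r[0]>1 or np.abs(r[1]-q).max()>25: print("!!",c,r)
        q=r[1]
    print(w,q,[v.round() for v in fk(K,q,SG,True)[0][1:3]]);prev=np.array(w,float)
E
python3 mv.py 430 -60 260 80 20 30; python3 mv.py 330 120 260 85 20 30
```

```text
(430, -60, 260, 80, 20) [-16.7   4.7 104.   10.4  72.7  -9.9] [array([ 59.,   5., 728.]), array([ 427., -116.,  569.])]
(330, 120, 260, 85, 20) [  9.4  -5.3 113.9  10.4  69.2  10.9] [array([-52.,  13., 728.]), array([332.,  66., 570.])]
(330, 300, 260, 89, 40) [45.6  9.4 98.6 -7.  79.4 48.4] [array([ 56.,  88., 722.]), array([336., 359., 569.])]
(330, 364, 230, 89, 70) [ 58.5  28.6  84.9 -19.5 101.6  61.6] [array([133., 259., 658.]), array([337., 570., 467.])]
(370, 364, 170, 89, 90) [ 58.5  42.7  80.7 -27.9 110.4  63.2] [array([195., 359., 573.]), array([378., 639., 322.])]
(419.6, 363.8, 136.9, 89, 90) [ 55.4  46.7  77.4 -30.4 108.5  61.1] [array([231., 372., 544.]), array([428., 639., 289.])]
(468.5, 362.9, 126.5, 89, 90) [ 52.4  49.4  72.7 -33.1 108.8  57.8] [array([262., 375., 523.]), array([477., 638., 279.])]
[-0.02 -0.01  0.99] [-4.02  0.83  6.29] tcp [430.6 -56.8 241.5]
[-0.02 -0.01  1.99] [-8.03  8.03  6.29] tcp [330.3 123.3 241.5]
```

```bash
python3 -m jog '0 0 0 -1 0.2 2 0.38;0 0 0.3 -2 0.4 4 0.38;0 0 0.7 -3 0.6 6 0.38;0 0 1 -4 0.83 6.3 0.38;0 0 1 -4 0.83 6.3 0.38'; python3 -m jog '0 0 0.2 -1 1.8 0 0.38;0 0 0.4 -2 3.6 0 0.38;0 0 0.7 -3 5.4 0 0.38;0 0 1 -4 7.2 0 0.38;0 0 1 -4 7.2 0 0.38'; python3 mv.py 330 300 260 89 40 30;python3 mv.py 330 364 230 89 70 30
```

```text
time_s: 13.58
ee_pos: [430.4, -56.3, 242.8]
ee_rot: [179.9, -10.0, 80.1]
force: [1.1, -0.5, -1.3]
gripper_width: 35.0
time_s: 14.2
ee_pos: [329.6, 125.4, 241.1]
ee_rot: [-179.9, -10.1, 85.4]
force: [0.4, -0.6, 0.9]
gripper_width: 34.8
[-4.01  0.17  0.72] [0.01 6.85 0.02] tcp [329.9 296.7 241.5]
[-10.01   0.46   0.69] [ 0.01  9.06 -1.02] tcp [329.8 351.9 215.6]
```

```bash
python3 -m jog '-1 0.05 0.2 0 1.7 0 0.38;-2 0.1 0.4 0 3.4 0 0.38;-3 0.15 0.6 0 5.1 0 0.38;-4 0.17 0.72 0 6.85 0 0.38;-4 0.17 0.72 0 6.85 0 0.38'; python3 -m jog '-1.5 0.07 0 0 0.5 -0.25 0.38;-3 0.15 0 0 1.1 -0.5 0.38;-4.5 0.22 0 0 1.6 -0.75 0.38;-6 0.29 0 0 2.2 -1.04 0.38;-6 0.29 0 0 2.2 -1.04 0.38'; python3 -m jog '0 0 0 0 0 0 0.38'; python3 mv.py 370 364 170 89 90 30;python3 mv.py 415 363.9 138 89 90 30
```

```text
time_s: 14.82
ee_pos: [332.0, 298.1, 239.7]
ee_rot: [179.9, 10.0, 88.9]
force: [-0.1, -1.9, -1.5]
gripper_width: 34.6
time_s: 15.45
ee_pos: [331.8, 349.7, 212.0]
ee_rot: [-179.0, 40.2, 89.3]
force: [-0.3, -1.0, -0.1]
gripper_width: 35.1
time_s: 15.58
ee_pos: [331.9, 348.1, 215.7]
ee_rot: [-179.2, 40.0, 89.0]
force: [0.5, 0.2, -0.2]
gripper_width: 35.0
[-4.01 -0.03  0.12] [ 1.51 -0.02 -2.2 ] tcp [369.7 347.7 160.6]
[-4.01 -0.03  0.12] [ 3.31 -0.02 -3.48] tcp [414.7 347.6 128.6]
```

```bash
python3 -m jog '-1.2 0 0 0.6 0 -0.8 0.38;-2.4 0 0.05 1.2 0 -1.7 0.38;-3.4 0 0.1 2 0 -2.6 0.38;-4 0 0.12 2.9 0 -3.4 0.38;-4 0 0.12 2.9 0 -3.4 0.38'; python3 -m jog '0 0 0 0 0 0 0.38;0 0 0 0 0 0 0.38';python3 - <<'E'
from snap import *
g,x,y,z,s=now(30); e=g-131*x; print(g.round(1),x.round(3),y.round(3),e.round(1),s['qpos'].round(1))
d=np.array([-np.cos(np.radians(12)),.02*.978,np.sin(np.radians(12))]);root=np.array([527.2,361.7,245])
print("peg tip",root+80*d, "along",(e-root)@d, "off",(e-root-((e-root)@d)*d).round(1))
snap("m",(435,364,262),[e,e-10*x,root+80*d,root+15*d],w=(25,30),k=8)
E
```

```text
time_s: 16.2
ee_pos: [404.6, 347.5, 129.8]
ee_rot: [-179.5, 60.0, 89.3]
force: [0.7, -0.5, -0.8]
gripper_width: 34.7
time_s: 16.45
ee_pos: [403.5, 349.2, 132.8]
ee_rot: [-179.9, 59.8, 89.1]
force: [0.3, 0.7, -0.2]
gripper_width: 34.8
[403.8 365.4 142.3] [-0.001  0.004 -1.   ] [-1.     0.017  0.001] [403.9 364.9 273.3] [ 56.6  45.8  77.6 -29.4 109.3  61.6]
peg tip [448.94819194 363.2648     261.63293527] along 126.55049268813427 off [0.5 0.8 1.9]
scene origin 409 107 k 8 [[431.7, 127.2], [432.5, 124.1], [436.5, 141.5], [444.3, 161.9]]
top origin 163 196 k 8 [[185.6, 238.1], [184.4, 237.6], [188.7, 220.9], [192.0, 197.6]]
```

View pics/m.png

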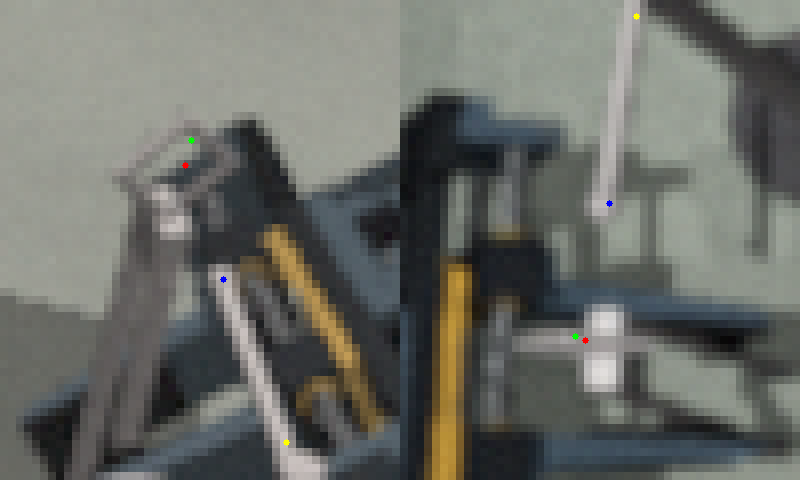

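Scene shows the eye centre at about (431,127), within 0.6 px of the prediction. The peg tip is at scene (437,141) and top (188,221), within about 1 px of the model. So the eye is lined up to within about 2 mm, and I'll thread it slowly along the peg.

```bash
python3 -m jog '0 0 0 0.35 0 -0.07 0.38;0 0 0 0.8 0 -0.17 0.38;0 0 0 1.2 0 -0.25 0.38;0 0 0 1.5 0 -0.32 0.38'; python3 -m jog '0 0 0 0.25 0 -0.05 0.38;0 0 0 0.55 0 -0.12 0.38;0 0 0 0.85 0 -0.18 0.38;0 0 0 1 0 -0.22 0.38;0 0 0 1 0 -0.22 0.38'
python3 - <<'E'
from snap import *
g,x,y,z,s=now(30); e=g-131*x
d=np.array([-np.cos(np.radians(12)),.02*.978,np.sin(np.radians(12))]);root=np.array([527.2,361.7,245])
print(e.round(1),"along",(e-root)@d, "off",(e-root-((e-root)@d)*d).round(1))
snap("n",(455,364,262),[e],w=(25,30),k=8)
E
```

```text
time_s: 17.05
ee_pos: [442.0, 349.0, 122.3]
ee_rot: [-179.7, 60.0, 89.3]
force: [0.0, 0.7, -0.8]
gripper_width: 35.1
time_s: 17.68
ee_pos: [466.3, 349.1, 117.1]
ee_rot: [-179.7, 60.0, 89.3]
force: [0.3, -0.4, -1.4]
gripper_width: 34.8
[466.9 365.3 257.5] along 61.64134480987748 off [ 0.   2.4 -0.3]
scene origin 412 112 k 8 [[439.5, 147.1]]
top origin 163 188 k 8 [[188.7, 214.2]]
```

View pics/n.png

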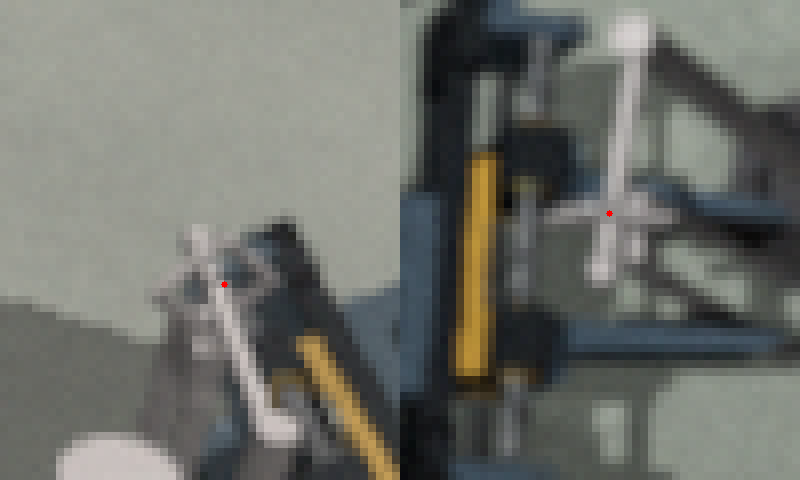

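The peg passes through the eye in both views: the ball is beyond it at scene ~(437,142) and top ~(188,222). I'll lower until it beds.

```bash
python3 -m jog '0 0 0 0 0 -0.15 0.38;0 0 0 0 0 -0.3 0.38;0 0 0 0 0 -0.3 0.38';python3 -m jog '0 0 0 0 0 -0.06 0.38;0 0 0 0 0 -0.06 0.38';python3 -m jog '0 0 0 0 0 -0.04 0.38;0 0 0 0 0 -0.04 0.38'
```

```text
time_s: 18.15
ee_pos: [465.9, 349.1, 109.3]
ee_rot: [-179.6, 60.0, 89.4]
force: [-0.2, 0.2, -0.1]
gripper_width: 35.0
time_s: 18.4
ee_pos: [466.1, 349.2, 108.1]
ee_rot: [-179.7, 60.0, 89.3]
force: [-0.8, -0.1, -1.1]
gripper_width: 34.7
time_s: 18.65
ee_pos: [466.2, 349.1, 107.3]
ee_rot: [-179.7, 60.0, 89.3]
force: [-0.1, 0.5, -0.2]
gripper_width: 34.9
```

```bash
python3 -m jog '0 0 0 0 0 -0.04 0.38;0 0 0 0 0 -0.04 0.38';python3 -m jog '0 0 0 0 0 -0.04 0.38;0 0 0 0 0 -0.04 0.38';python3 -m jog '0 0 0 0 0 -0.03 0.38;0 0 0 0 0 -0.03 0.38'
```

```text
time_s: 18.9
ee_pos: [466.2, 349.0, 107.0]
ee_rot: [-179.8, 60.0, 89.2]
force: [0.6, -0.2, 3.1]
gripper_width: 34.9
time_s: 19.15
ee_pos: [466.2, 348.9, 106.7]
ee_rot: [-179.9, 60.1, 89.2]
force: [0.8, -0.9, 6.3]
gripper_width: 34.7
time_s: 19.4
ee_pos: [466.3, 348.8, 106.6]
ee_rot: [-179.9, 60.1, 89.1]
force: [-0.5, -1.0, 7.8]
gripper_width: 34.9
```

```bash
python3 -m jog '0 0 0 0 0 0.1 0.38;0 0 0 0 0 0.1 0.42;0 0 0 0 0 0.1 0.45;0 0 0 0 0 0.1 0.48;0 0 0 0 0 0.1 0.51';python3 -m jog '0 0 0 0 0 0 0.55;0 0 0 0 0 0 0.57;0 0 0 0 0 0 0.57;0 0 0 0 0 0 0.57'
python3 - <<'E'
from snap import *
g,x,y,z,s=now(30); e=g-131*x
snap("o",(466,366,200),[e],w=(32,45),k=6)
E
```

```text
time_s: 20.02
ee_pos: [466.2, 349.4, 106.2]
ee_rot: [-179.7, 59.9, 89.4]
force: [0.3, -0.3, -0.4]
gripper_width: 46.3
time_s: 20.52
ee_pos: [466.1, 349.2, 106.9]
ee_rot: [-179.7, 60.0, 89.3]
force: [0.6, 1.1, -0.8]
gripper_width: 52.0
scene origin 402 118 k 6 [[438.6, 150.1]]
top origin 163 173 k 6 [[189.9, 215.0]]
```

View pics/o.png

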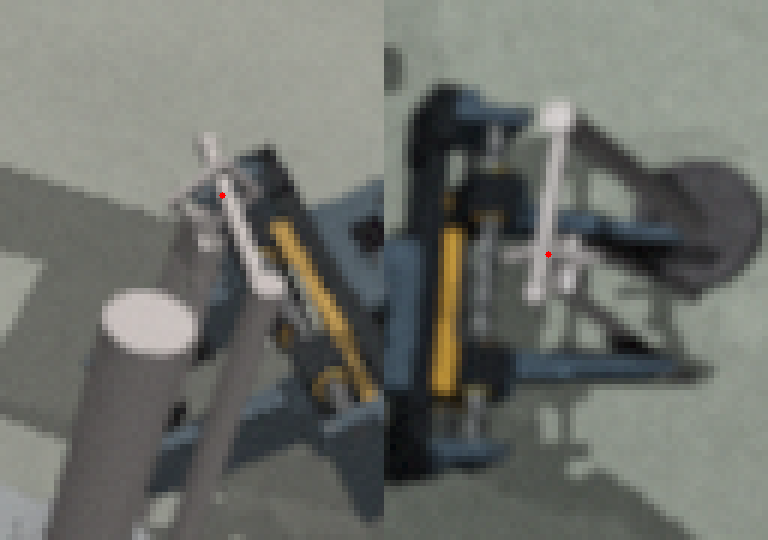

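Tongs hang on the peg with the fingers clear of the sleeves. I'll back out along the tool axis.

```bash
python3 -m jog '0 0 0 0 0.2 0.12 0.57;0 0 0 0.01 0.5 0.29 0.57;0 0 0 0.02 0.87 0.5 0.57;0 0 0 0.03 1.3 0.75 0.57;0 0 0 0.03 1.73 1 0.57';python3 -m jog '0 0 0 0 0.6 0.35 0.57;0 0 0 0 1.3 0.75 0.57;0 0 0 0 2.2 1.2 0.57;0 0 0 0 3 1.7 0.57;0 0 0 0 3 1.7 0.57'
python3 - <<'E'
from snap import *
import time
from workcell import spotter,env
snap("p",(466,366,160),[(466,366,30)],w=(32,45),k=6)
for q in("pellet","block","slug","tongs"):
  for c in("scene","top"): print(q,c,[(np.round(d['box']).tolist(),round(d['conf'],2)) for d in spotter.look_for(q,c)][:2])
print(env.state()['time_s'],env.state()['force'])
E
```

```text
time_s: 21.25
ee_pos: [466.9, 393.4, 132.4]
ee_rot: [-179.7, 60.0, 89.3]
force: [0.5, 0.2, 0.2]
gripper_width: 52.3
time_s: 21.88
ee_pos: [466.6, 469.0, 174.7]
ee_rot: [-179.9, 59.8, 89.2]
force: [0.1, 0.1, -0.2]
gripper_width: 52.1
scene origin 399 129 k 6 [[421.8, 205.6]]
top origin 167 175 k 6 [[211.1, 227.7]]
pellet scene []
pellet top [([338.0, 217.0, 53.0, 30.0], 0.61)]
block scene [([199.0, 268.0, 12.0, 9.0], 0.43), ([418.0, 146.0, 31.0, 92.0], 0.29)]
block top [([234.0, 103.0, 81.0, 117.0], 0.58), ([184.0, 209.0, 33.0, 28.0], 0.54)]
slug scene [([193.0, 287.0, 9.0, 12.0], 0.45)]
slug top [([412.0, 171.0, 8.0, 7.0], 0.41), ([182.0, 212.0, 35.0, 25.0], 0.23)]
tongs scene [([428.0, 147.0, 19.0, 50.0], 0.62)]
tongs top [([180.0, 214.0, 38.0, 24.0], 0.52), ([185.0, 189.0, 41.0, 35.0], 0.37)]
22.375 [ 0.99948608 -0.77316692  0.23464737]
```

```bash
python3 -m jog '0 0 0 0 1 0.5 0.57;0 0 0 0 1 0.5 0.57;0 0 0 0 1 0.5 0.57;0 0 0 0 1 0.5 0.57;0 0 0 0 1 0.5 0.57';python3 -m jog '0 0 0 0 0 0 0.57;0 0 0 0 0 0 0.57;0 0 0 0 0 0 0.57;0 0 0 0 0 0 0.57;0 0 0 0 0 0 0.57'
python3 - <<'E'
from h import *
from workcell import grab_frame,spotter
n={}
for c in("scene","top"):
    g=cv2.cvtColor(grab_frame(c),cv2.COLOR_RGB2BGR); n[c]=g; a=cv2.imread(f"pics/{c}0.png"); p=cv2.imread(f"pics/p_{c}.png")
    d=np.abs(cv2.GaussianBlur(g,(3,3),0).astype(int)-cv2.GaussianBlur(a,(3,3),0)).max(2)
    for nm,X in(("stage",(585.5,125.5,70)),("block",(581,-275,17)),("slug",(630,-287,12)),("pelletspot",(537,-245,17))):
        u,v=proj(c,[X])[0].astype(int); w=d[v-9:v+10,u-9:u+10]; print(c,nm,"max diff",w.max(),"n>25",(w>25).sum(),np.argwhere(w>25)[:8].tolist() if (w>25).sum()<30 else '')
    t=spotter.look_for("tongs",c)[:1];print(t)
    u,v=proj(c,[(466,365,160)])[0].astype(int);w=np.abs(g.astype(int)-p)[v-30:v+30,u-12:u+6].max(2);print("tongs region change since last",(w>40).sum())
E
```

```text
time_s: 23.0
ee_pos: [467.0, 492.0, 187.0]
ee_rot: [-179.7, 60.0, 89.3]
force: [0.6, 0.2, 0.1]
gripper_width: 51.9
time_s: 23.62
ee_pos: [466.9, 492.5, 186.9]
ee_rot: [-179.7, 60.0, 89.3]
force: [-0.0, 0.3, -1.0]
gripper_width: 51.9
scene stage max diff 17 n>25 0 []
scene block max diff 4 n>25 0 []
scene slug max diff 4 n>25 0 []
scene pelletspot max diff 154 n>25 47 
[{'box': [427.9, 153.9, 12.1, 44.3], 'conf': 0.8}]
tongs region change since last 18
top stage max diff 2 n>25 0 []
top block max diff 2 n>25 0 []
top slug max diff 3 n>25 0 []
top pelletspot max diff 164 n>25 35 
[{'box': [181.9, 211.1, 33.0, 26.1], 'conf': 0.73}]
tongs region change since last 0
```

Run:
```python
from h import *
from workcell import grab_frame,env
for c in("scene","top"):
    g=cv2.cvtColor(grab_frame(c),cv2.COLOR_RGB2BGR);a=cv2.imread(f"pics/{c}0.png")
    d=(cv2.GaussianBlur(g,(3,3),0).astype(int)-cv2.GaussianBlur(a,(3,3),0)).mean(2)
    n,_,st,ce=cv2.connectedComponentsWithStats((np.abs(d)>12).astype(np.uint8));print(c,[(s[:5].tolist()) for s in st[1:] if s[4]>3])
    u,v=proj(c,[(585.5,125.5,60)])[0].astype(int);
    if c=="scene":print(u,v);print(d[v-4:v+14,u-10:u+11].round().astype(int))
```

```text
scene [[279, 0, 361, 144, 17195], [325, 0, 3, 7, 12], [324, 58, 98, 30, 649], [441, 64, 4, 2, 5], [456, 67, 10, 6, 42], [304, 73, 10, 12, 61], [451, 81, 5, 1, 5], [459, 82, 4, 2, 5], [531, 85, 9, 10, 29], [454, 86, 3, 2, 5], [459, 87, 4, 2, 6], [617, 87, 10, 3, 17], [309, 89, 2, 4, 7], [464, 88, 5, 2, 6], [300, 91, 34, 15, 199], [628, 91, 6, 4, 16], [616, 92, 7, 4, 13], [267, 95, 3, 2, 6], [255, 98, 13, 21, 89], [277, 99, 4, 3, 5], [273, 101, 13, 24, 69], [283, 100, 6, 8, 11], [633, 100, 2, 3, 5], [268, 102, 2, 3, 5], [503, 114, 4, 4, 12], [322, 117, 2, 2, 4], [471, 118, 74, 94, 3889], [306, 125, 5, 5, 18], [524, 127, 3, 2, 4], [367, 129, 2, 2, 4], [317, 130, 39, 35, 326], [372, 131, 107, 50, 2137], [264, 136, 5, 7, 10], [295, 142, 4, 5, 14], [292, 150, 4, 3, 7], [290, 162, 3, 2, 5], [262, 165, 2, 2, 4], [286, 167, 2, 3, 4], [316, 169, 4, 4, 9], [264, 171, 3, 3, 6], [292, 171, 3, 2, 5], [434, 172, 7, 5, 21], [334, 175, 2, 2, 4], [322, 178, 5, 4, 13], [424, 179, 15, 27, 149], [442, 180, 34, 15, 282], [459, 201, 15, 7, 61], [209, 206, 88, 14, 412], [235, 215, 47, 9, 249], [431, 217, 4,
[... 3183 characters left out ...]
3, 3, 4], [324, 353, 10, 11, 48], [266, 354, 3, 4, 7], [275, 355, 8, 6, 15], [288, 354, 3, 4, 5], [354, 357, 6, 5, 14], [264, 359, 3, 2, 5], [336, 358, 9, 6, 20], [254, 363, 2, 3, 4], [269, 362, 4, 5, 9], [278, 362, 5, 5, 11], [334, 363, 3, 3, 5], [293, 364, 2, 2, 4], [359, 364, 3, 3, 8], [259, 367, 4, 3, 6], [275, 367, 4, 3, 6], [332, 368, 8, 6, 10], [361, 369, 8, 6, 22], [280, 370, 3, 3, 6], [188, 372, 2, 2, 4], [284, 373, 8, 8, 15], [297, 372, 4, 4, 12], [360, 373, 4, 2, 6], [265, 374, 3, 2, 4], [294, 376, 3, 4, 7], [363, 376, 4, 3, 5], [362, 376, 10, 21, 62], [299, 379, 9, 13, 63], [294, 381, 3, 3, 5], [344, 384, 3, 3, 8], [316, 391, 5, 6, 13], [306, 395, 4, 5, 13], [294, 396, 6, 4, 15]]
```

```bash
python3 -c "
from workcell import env;print(env.job_done(),env.state()['time_s'])"
```

```text
the job is handed in; nothing more can be done
the job is handed in; nothing more can be done
```

I carried the pellet to the stage with the tongs and hung the tongs by their eye on the peg, then handed the job in at about 24 s. No verdict is reported.

**Pellet:** I set it down at about (585, 125), within about 1 mm of the stage centre I measured. The ring light hides all but its foot, so I could not see directly that it stands upright. The only picture evidence is a dark, pellet-wide patch (about 5 px, roughly 14 mm) in the scene camera where its foot should be. A pellet lying on its side would probably show wider.

**Tongs:** Both cameras showed the peg through the eye before I let go. I felt it bed at about 8 N and then eased off before opening the fingers. After I backed out, the detector found the tongs at the peg in both cameras. A further look about a second later showed no change in the top view and a small one in the scene view (18 pixels). Those last checks were by numbers only, because the 12-picture limit was reached.

**Other specimens:** The block and slug show no change in either camera.

**Disagreements:** The detector reported a "pellet" in the top camera at the empty rest (confidence 0.61), which I took as false. The arm reported no wrist force beyond the roughly 8 N when the eye bedded, and nothing suggested contact with the microscope.

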